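Unlock a mould slide with the mallet and hold it out at the index mark

TASK

On the mould half, knock the sprung lock pin fully down with the copper mallet held in the gripper (never touch the pin with the gripper itself), then set the mallet back on the bench, clear of the mould. Then take the slide's pull knob, draw the slide out against its spring until the line scribed across it is level with the blade of the index clip, and finish while still holding it there: do not let go. Leave the tray of inserts, the brass bar and the toothed insert where they are.

Things in the scene. Friction and masses are not known exactly. Their poses are not given: they have to be found in the camera images.
- mould: Fixed steel mould half lying flat, 220 x 180 x 45 mm, origin under its centre, z up, -x side roughly towards the robot. On its top the slide runs along x between two dark rails 16 mm high; a dark insert (18 mm high) and two pillars (30 mm) stand on its +x half. The lock pin stands between two fixed dark cheeks (20 mm high, 26 mm along y) at mould x = -63, y = +52 mm.
- slide_core: Aluminium slide, 90 x 44 x 22 mm, on the mould's top plate; axes parallel to the mould's. Origin on the plate's top, at the mould's centre when home. Slides out only along the mould's -x, up to 60 mm; a spring pulls it back with about 3.6 N at home, 9 N at 45 mm. The lock pin, while up, blocks it after 2 mm.
- knob_grip (a point): The place to grip: point on the axis of the slide's pull knob, an upright dark steel cylinder, diameter 24 mm and 36 mm tall, fixed on the slide's top (which is 67 mm above the bench). The point is 20 mm above the knob's foot (87 mm above the bench), 16 mm under its top, and 30 mm on the -x side of the slide's origin.
- slide_line (a point): Middle of the dark line (3 mm wide) scribed across the slide's top, along the slide's y; 42 mm on the +x side of the knob's axis.
- index_clip: Small fixed steel clip with a thin dark-topped blade, on the rail at the slide's -y side, 25 to 45 mm on the -x side of where the line is when the slide is home (it differs each time). Axes parallel to the mould's; origin on the rail's top in the middle of the blade. The slide is at the mark when slide_line has x = 0 in this frame.
- lock_pin: The sprung lock pin with its flat round steel head (diameter 24 mm, 8 mm thick, top 42 mm above the pin's origin). It moves only up and down, 14 mm in all: up at the start (or up to 4 mm down), fully down when its head rests on the cheeks. It needs about 12 N downward to move (friction and a light spring) and stays where it is driven.
- pin_top (a point): Centre of the top face of the pin's head: 87 mm above the bench when the pin is quite up, 73 mm when fully down.
- mallet: Loose copper mallet, 0.55 to 0.85 kg, standing on its head's striking face (origin: centre of that face). Head: upright cylinder, diameter 40, 64 mm tall. Wooden handle 20 wide (y) x 26 mm high, level, its middle 34 mm above the striking face, along the mallet's -x to 178 mm from the head's axis. Balances about 10 mm from the head's axis towards the handle.
- insert_tray: Grey open tray with small steel inserts, 120 x 100 x 28 mm, origin under its centre: leave it.
- brass_drift: Square brass bar 14 x 130 x 14 mm lying on the bench, origin under its centre: leave it.
- toothed_insert: Steel block with a row of teeth, 30 x 110 x 36 mm, origin under its centre: leave it.

How it is judged:
By the outcome, as a careful person would: the job done as asked, in the order asked, and still so for the second after the job is handed in, while the arm keeps its last pose, push and grip.
It also fails if it takes over 58 s, if anything falls off the work surface, if the arm or the gripper's body presses on something with over 40 N, if the wrist force passes 120 N, or if a joint passes its speed limit or range.

ROBOT

A 6-joint arm with a two-finger parallel gripper is mounted at the origin on the work surface. World frame = base frame: x ahead of the robot, y to its left, z up, the work surface at z = 0. Lengths are in m, angles in rad, forces in N, time in s.
With the tool pointing down it reaches from about 0.35 to 0.725 m from the base axis. Payload 4.3 kg.
Tool frame: the origin (TCP) lies on the centre line of the jaws, within the pads' length; the fingertips stand 17 mm ahead of it and the grasp point (between the pads) lies 2 mm behind it; z points along the fingers, y is the line along which they close (so a half turn about z gives the same grasp; the last joint's range is limited). The gripper opens to 85 mm and grips with 20 to 120 N. Pads are 22 mm wide; open, the fingers measure 114 mm over their backs; the gripper's body (76 mm by 85 mm) begins 54 mm behind the grasp point. The pads swing forward as they close: fully open they stand 13 mm farther back than shut.
Start: joints at [-1.248, 0.377, 0.081, 1.274, 0, 1.46], TCP at [0.241, -0.522, 0.248] pointing down, gripper open.
Joint ranges: [-2.72, 2.72], [-0.84, 1.66], [-1.02, 1.22], [-1.77, 2.12], [-1.37, 1.28], [-3.14, 3.14]. Speed limits (rad/s): [2.57, 2.57, 3.14, 3.14, 3.14, 3.14].

INTERFACE

Orientations are given as a unit quaternion [x, y, z, w].
In Python, from cell import manip gives the robot as it stands.
- The arm moves only by the tool drive_effector, called as name(argument=value, ...) on one line, values as JSON. Schema: {"type":"object","properties":{"offsets":{"type":"array","items":{"type":"number"},"minItems":4,"maxItems":48},"finger_gap":{"type":"number"},"force":{"type":"number"},"only":{"type":"string"},"quiet":{"type":"boolean"},"lines":{"type":"string"}},"required":["offsets"],"additionalProperties":false}. offsets is one flat list of numbers that holds 1 to 12 rows one after another, with no inner brackets; each row has 4 numbers: dx, dy, dz in m, then a turn about the tool's z in rad; each row shifts and turns the commanded pose from where the row before left it, along the tool's axes as they then stand; what a row does not reach is not made up. A row lasts 1/8 s, in which the tool goes at most 0.0625 m and 0.188 rad, less where a joint would pass 70% of its speed; a pose out of reach is approached as far as the arm can. finger_gap is the finger opening in m, set as the call begins (left out keeps the last). The fingers move at their own pace and stop on an object; force is the grip in N (left out, the last holds). Time passes only in rows, so rows that do not move let the fingers close. The tool returns the time, the measured TCP pose, the force, the opening and the grip force at its end. only (a regular expression) keeps the lines of the reply that match it, lines (a string "A,B") keeps lines A to B, and quiet returns only ok. Input that does not fit is refused with a message, and nothing moves.
- manip.get_state(): the state, without advancing time (a new reading comes with each control period).
- manip.get_image(name): name is "scene" or "top" or "wrist"; returns (picture, depth): 384x512x3 uint8, blue, green, red; 384x512 float32, m along the optical axis (not along the pixel's ray), 0 where there is no reading.
- manip.camera_info(name): a dict with "fx", "fy", "cx", "cy" (pixels), "k1" (the pictures are not rectified: a ray, as slopes to the right and down, at radius r is drawn at 1 + k1 r^2 times it, then the intrinsics apply), "cam_to_world" (4x4, takes a point from camera to world coordinates); the wrist camera has in their place "tool_from_camera" (4x4, takes a point from camera to tool coordinates, whose origin is the TCP and whose axes are the flange's). Camera axes: x right, y down, z forward; pixel columns grow to the right and rows downward; lengths in m; the calibration is good to about 2 mm. A picture is of the moment at which its call begins: read the wrist's pose just before it. camera_info takes no time and is no camera call.
- manip.finish_job(): hands the job in; it is judged then, once.
The state is a dict: "t": time; "joint_positions": joint angles; "joint_velocities": joint speeds; "effort": joint torques, N m; "tool_pos": TCP position; "eef_rot": TCP orientation; "contact_force": force on the tool from outside, world axes, zero at the start; "torque": the same for the moment, N m; "gripper_width": finger opening in m; "grip_force": force on a finger pad.
Only numpy, scipy, OpenCV 4.12 (cv2) and the standard library are available. Lean on these libraries where they do the work, as an engineer would, in place of code of your own. Each camera call takes 0.05 s, during which the arm holds its last target. There are 200 camera calls.

## Working session

There is one attempt and no reset: what is moved stays moved. The work goes in short steps, Python scripts to look and compute and a tool call to move; the robot and the scene stay as the last step left them, time stands still between calls to the robot, and variables do not carry over. Pictures are saved under pics/ and viewed, at most 10 in all, crops included, and the job is handed in when it is done.

```bash
ls; mkdir -p pics
```

Create h.py:
```python
import numpy as np, cv2
from cell import manip
from scipy.spatial.transform import Rotation as R
def T(s): 
    M=np.eye(4);M[:3,:3]=R.from_quat(s["eef_rot"]).as_matrix();M[:3,3]=s["tool_pos"];return M
def grab(name):
    s=manip.get_state();im,d=manip.get_image(name);c=manip.camera_info(name)
    M=np.array(c["cam_to_world"]) if "cam_to_world" in c else T(s)@np.array(c["tool_from_camera"])
    return im,d,c,M
def rays(c,uv):
    uv=np.asarray(uv,float).reshape(-1,1,2)
    K=np.array([[c["fx"],0,c["cx"]],[0,c["fy"],c["cy"]],[0,0,1]])
    p=cv2.undistortPoints(uv,K,np.array([c["k1"],0,0,0.]),).reshape(-1,2)
    return np.c_[p,np.ones(len(p))]
def cloud(d,c,M):
    h,w=d.shape;u,v=np.meshgrid(np.arange(w),np.arange(h))
    r=rays(c,np.stack([u,v],-1).reshape(-1,2))
    return ((r*d.reshape(-1,1))@M[:3,:3].T+M[:3,3]).reshape(h,w,3)
def onplane(c,M,uv,z):
    r=rays(c,uv)@M[:3,:3].T
    return M[:3,3]+r*((z-M[2,3])/r[:,2])[:,None]
```

Run:
```python
from h import *
for n in("top","scene"):
    im,d,c,M=grab(n);cv2.imwrite(f"pics/{n}0.png",im);np.savez(f"{n}0.npz",d=d,M=M,im=im);print(n,M.round(3).tolist(),c["fx"],c["k1"])
s=manip.get_state();print(s)
print(manip.camera_info("wrist"))
```

```text
cell.py
pics
top [[0.017, -0.99, 0.139, 0.526], [-0.999, -0.012, 0.04, -0.016], [-0.038, -0.139, -0.99, 0.961], [0.0, 0.0, 0.0, 1.0]] 382.63858653803044 0.013157829386432387
scene [[0.741, 0.483, -0.466, 1.066], [0.671, -0.539, 0.509, -0.449], [-0.006, -0.69, -0.723, 0.753], [0.0, 0.0, 0.0, 1.0]] 362.1255999285592 -0.0926933961505061
{'t': 0.1, 'joint_positions': array([-1.24831184e+00,  3.77979102e-01,  7.97553451e-02,  1.27440540e+00,
       -4.86795269e-06,  1.46050867e+00]), 'joint_velocities': array([-2.49159301e-06, -2.42336631e-03,  2.47070545e-03,  1.03745421e-03,
        5.00445500e-04, -7.24280266e-04]), 'effort': array([ 1.94059874e-03, -4.64696681e+01,  2.70581317e+01,  1.20780728e-02,
        1.06099850e-05, -1.49958407e-05]), 'tool_pos': array([ 0.24097994, -0.52144712,  0.2474589 ]), 'eef_rot': array([ 9.76679330e-01,  2.14701296e-01, -9.94679059e-05, -9.11001775e-04]), 'contact_force': array([-0.33225216, -0.45200507, -0.17299235]), 'torque': array([-0.07223022,  0.00134576,  0.02665628]), 'grip_force': 0.0, 'gripper_width': 0.08552530687274434}
{'fx': 289.5678140196159, 'fy': 289.5678140196159, 'cx': 255.14989796548318, 'cy': 191.88016461287015, 'k1': -0.0680334286726654, 'tool_from_camera': array([[ 1.26533159e-03, -9.46194726e-01, -3.23595332e-01,
         8.30952259e-02],
       [ 9.99999176e-01,  1.12782430e-03,  6.12459833e-04,
        -7.01699883e-04],
       [-2.14547585e-04, -3.23595841e-01,  9.46195374e-01,
        -1.24768274e-01],
       [ 0.00000000e+00,  0.00000000e+00,  0.00000000e+00,
         1.00000000e+00]])}
```

View pics/top0.png

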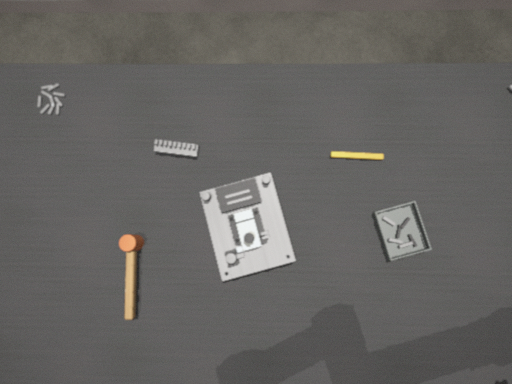

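View pics/scene0.png

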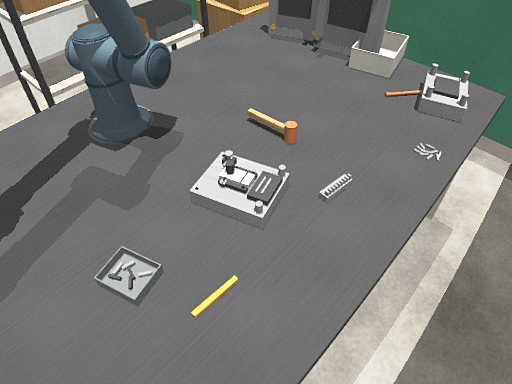

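The top view shows the mould centred at about (247,227), knob (249,239), pin (231,258), clip near (265,236). The mallet head is at (128,243), with its handle running down to (130,318).

Run:
```python
from h import *
c=manip.camera_info("top");z=np.load("top0.npz");P=cloud(z["d"],c,z["M"]);im=z["im"]
q=lambda uv,zz:onplane(c,z["M"],[uv],zz)[0].round(4)
print("bench z",np.median(P[100:130,200:300,2]))
# mallet
Q=P[215:330,105:160].reshape(-1,3);
H=Q[(Q[:,2]>.055)&(Q[:,2]<.08)];print("head",len(H),H.mean(0),H.min(0),H.max(0), "ray",q((128,243),.064))
C=im[215:330,105:160].reshape(-1,3).astype(int);
hm=(Q[:,2]>.035)&(Q[:,2]<.056)&(C[:,2]>120);A=Q[hm];print("handle",len(A),A.mean(0),A.min(0),A.max(0))
(vx,vy,x0,y0)=cv2.fitLine(A[:,:2].astype(np.float32),cv2.DIST_HUBER,0,.01,.01).ravel();print("dir",vx,vy,x0,y0)
# mould
S=P[165:290,190:305].reshape(-1,3);m=(S[:,2]>.035)&(S[:,2]<.11);r=cv2.minAreaRect(S[m][:,:2].astype(np.float32));print("mould",r,np.median(S[m][:,2]))
print("pin",P[258,231],q((231,258),.085),"knob",P[239,249],q((249,239),.103))
for x in range(228,236,2): print(P[254:264:2,x,2].round(3))
x0,y0,w,h=195,165,110,125
cv2.imwrite("pics/crop1.png",cv2.resize(im[y0:y0+h,x0:x0+w],None,fx=5,fy=4.8,interpolation=cv2.INTER_CUBIC))
```

```text
bench z -0.000427377121309247
head 233 [0.51511561 0.31929615 0.0624255 ] [0.49736768 0.30085018 0.05531988] [0.5348966  0.339562   0.06718481] ray [0.5139 0.3164 0.064 ]
handle 624 [0.42152842 0.31417506 0.04454916] [0.33982399 0.30089855 0.03512961] [0.53503773 0.32881868 0.05539618]
dir 0.99968976 0.024906602 0.42152843 0.31417507
mould ((0.5597875118255615, 0.039232559502124786), (0.22024789452552795, 0.18002967536449432), 16.287220001220703) 0.04540777810069352
pin [0.48464076 0.07103751 0.08491919] [0.4846 0.071  0.085 ] knob [0.52779531 0.03022903 0.1019502 ] [0.5278 0.0302 0.103 ]
[0.086 0.085 0.085 0.086 0.085]
[0.086 0.086 0.086 0.085 0.085]
[0.086 0.087 0.086 0.084 0.961]
[0.084 0.084 0.083 0.085 0.083]
```

View pics/crop1.png

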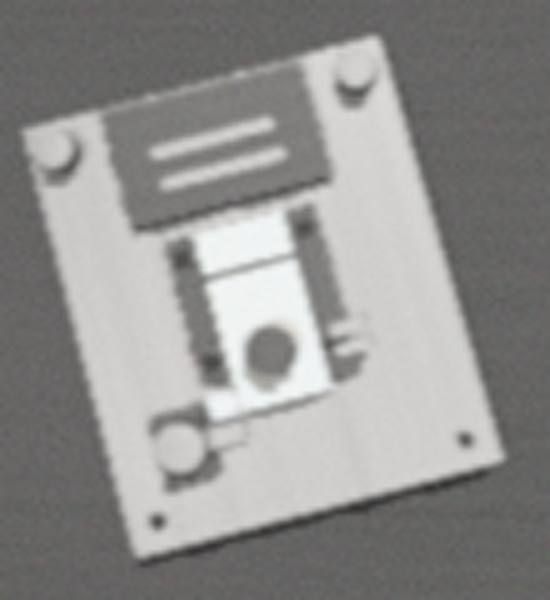

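drive_effector(offsets=[0,0,0,-0.188,0,0,0,-0.188,0,0,0,-0.188,0,0,0,-0.188,0,0,0,-0.188,0,0,0,-0.188,0,0,0,-0.188,0,0,0,-0.188,0,0,0,-0.188,0,0,0,-0.188,0,0,0,-0.188,0,0,0,-0.188], finger_gap=0.085)

```text
t: 1.6
tool_pos: [0.2411, -0.5216, 0.2478]
eef_rot: [0.224, 0.975, 0.001, -0.0]
contact_force: [0.5, -0.0, 0.1]
gripper_width: 0.0848
grip_force: 0.0
```

drive_effector(offsets=[0,0,0,-0.188,0,0,0,-0.188,-0.018,0.0594,0,-0.102,-0.018,0.0594,0,0,-0.018,0.0594,0,0,-0.018,0.0594,0,0,-0.018,0.0594,0,0,-0.018,0.0594,0,0,-0.018,0.0594,0,0,-0.018,0.0594,0,0,-0.018,0.0594,0,0,-0.018,0.0594,0,0])

```text
t: 3.1
tool_pos: [0.4163, 0.0752, 0.2482]
eef_rot: [-0.009, 1.0, -0.0, 0.0]
contact_force: [0.8, -0.5, 0.5]
gripper_width: 0.0851
grip_force: 0.0
```

drive_effector(offsets=[-0.018,0.0594,0,0,-0.018,0.0594,0,0,-0.018,0.0594,0,0,-0.018,0.0594,0,0,0,0,0,0,0,0,0,0])

```text
t: 3.85
tool_pos: [0.4834, 0.3115, 0.2476]
eef_rot: [-0.009, 1.0, -0.001, -0.001]
contact_force: [0.3, -0.9, 0.1]
gripper_width: 0.0849
grip_force: 0.0
```

Run:
```python
from h import *
im,d,c,M=grab("wrist");cv2.imwrite("pics/w1.png",im)
P=cloud(d,c,M);Q=P.reshape(-1,3);C=im.reshape(-1,3).astype(int)
m=(Q[:,2]>.035)&(Q[:,2]<.056)&(C[:,2]>C[:,0]+40)&(Q[:,1]>.25)&(Q[:,1]<.4);A=Q[m]
A=A[A[:,0]<.49]
print("handle",len(A),A.min(0),A.max(0))
T=A[A[:,2]>.042]
for a,b in((.34,.38),(.38,.42),(.42,.45),(.45,.48)):
    t=T[(T[:,0]>a)&(T[:,0]<b)]; 
    if len(t):print(a,np.percentile(t[:,1],[2,98]),np.median(t[:,2]))
H=Q[(Q[:,2]>.059)&(Q[:,2]<.075)&(Q[:,1]>.25)&(Q[:,1]<.4)];print("head",len(H),H.min(0),H.max(0))
if len(H): print(cv2.minEnclosingCircle(H[:,:2].astype(np.float32)))
```

```text
handle 2566 [0.33435673 0.30462172 0.03975604] [0.48988359 0.32943172 0.0483101 ]
0.34 [0.30490017 0.32304421] 0.04574532118846969
0.38 [0.30666096 0.32530695] 0.04572089084683589
0.42 [0.30836891 0.32651091] 0.04587244767146176
0.45 [0.30991748 0.32771413] 0.04556941340724524
head 894 [0.49195714 0.30185867 0.05908934] [0.53122613 0.33982658 0.06514455]
((0.5114451050758362, 0.32083165645599365), 0.019918866455554962)
```

View pics/w1.png

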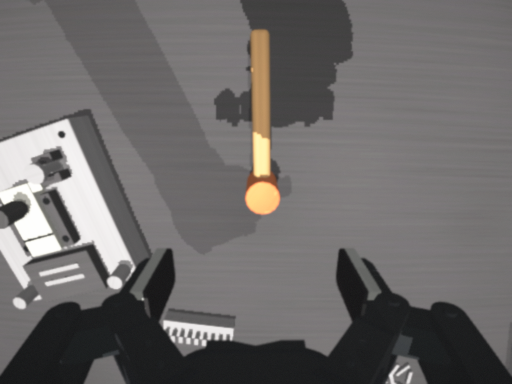

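The wrist view shows the mallet head at (262,197) with the handle running straight up to (260,30). The head sits at (0.511, 0.321) with a yaw of 0.046, and the sizes agree with the given ones. Next I descend and grip.

drive_effector(offsets=[0.0136,0.008,0,-0.028,0,0,0.05,0,0,0,0.05,0,0,0,0.05,0,0,0,0.04,0,0,0,0.0256,0,0,0,0,0,0,0,0,0])

```text
t: 4.9
tool_pos: [0.4707, 0.3198, 0.0342]
eef_rot: [-0.023, 1.0, 0.0, 0.001]
contact_force: [1.2, 0.1, 0.3]
gripper_width: 0.0853
grip_force: 0.0
```

drive_effector(offsets=[0,0,0,0,0,0,0,0,0,0,0,0,0,0,0,0,0,0,0,0,0,0,0,0,0,0,0,0,0,0,0,0], finger_gap=0.01, force=110)

```text
t: 5.9
tool_pos: [0.4705, 0.3194, 0.0332]
eef_rot: [-0.023, 1.0, -0.0, 0.0]
contact_force: [-2.1, -2.2, 5.6]
gripper_width: 0.0185
grip_force: 106.9
```

drive_effector(offsets=[0,0,-0.03,0,0,0,-0.05,0,0,0,-0.05,0,0,0,0,0,0,0,0,0,0,0,0,0])

```text
t: 6.65
tool_pos: [0.4679, 0.3186, 0.1592]
eef_rot: [-0.023, 1.0, -0.002, -0.003]
contact_force: [-1.1, -0.2, -9.1]
gripper_width: 0.0189
grip_force: 109.0
```

Run:
```python
from h import *
s=manip.get_state();print(s["contact_force"],s["tool_pos"])
im,d,c,M=grab("wrist");cv2.imwrite("pics/w2.png",im)
Q=cloud(d,c,M).reshape(-1,3);C=im.reshape(-1,3).astype(int)
t=s["tool_pos"];
m=(C[:,2]>C[:,0]+40)&(np.abs(Q[:,1]-.32)<.04)&(Q[:,2]>.12);A=Q[m]
H=A[(A[:,0]>t[0]+.02)&(A[:,2]>t[2]+.022)];print("head",len(H),cv2.minEnclosingCircle(H[:,:2].astype(np.float32)),np.median(H[:,2])-t[2])
# head top plane tilt
co=np.linalg.lstsq(np.c_[H[:,:2]-H[:,:2].mean(0),np.ones(len(H))],H[:,2],rcond=None)[0];print("tilt",co)
B=A[(A[:,0]<t[0]-.03)];co=np.polyfit(B[:,0],B[:,2],1);print("handle slope",co)
# mould via wrist
m=(Q[:,2]>.04)&(Q[:,2]<.05)&(Q[:,1]<.2);print(len(Q[m]),Q[m].min(0),Q[m].max(0))
```

```text
[-1.0957799  -0.15480113 -9.09616789] [0.46787275 0.31857275 0.1592219 ]
head 165 ((0.4909569025039673, 0.32007911801338196), 0.008189713582396507) 0.02330214100317246
tilt [-1.11581816 -0.04575587  0.18287753]
handle slope [-0.01655646  0.17921444]
7766 [0.42716509 0.05000908 0.04000003] [0.63693791 0.15500243 0.04999512]
```

drive_effector(offsets=[0,-0.06,0,0,0,-0.06,0,0,0,0,0,0,0,0,0,0,0,0,0,0])

```text
t: 7.32
tool_pos: [0.4755, 0.2007, 0.1622]
eef_rot: [-0.024, 1.0, -0.0, -0.0]
contact_force: [0.0, 0.3, -8.6]
gripper_width: 0.0181
grip_force: 110.3
```

Run:
```python
from h import *
im,d,c,M=grab("wrist");cv2.imwrite("pics/w3.png",im)
P=cloud(d,c,M);Q=P.reshape(-1,3)
for n,p,a,b in(("pin",(.485,.071),.075,.092),("knob",(.53,.03),.097,.108)):
    m=(Q[:,2]>a)&(Q[:,2]<b)&(np.hypot(Q[:,0]-p[0],Q[:,1]-p[1])<.025);A=Q[m]
    if len(A)>5: print(n,len(A),A.min(0),A.max(0),cv2.minEnclosingCircle(A[:,:2].astype(np.float32)),np.median(A[:,2]))
s=manip.get_state();print(s["tool_pos"])
```

```text
pin 775 [0.4696961  0.06146211 0.07647643] [0.49288596 0.08518255 0.08658863] ((0.4815567433834076, 0.07328684628009796), 0.01245903316885233) 0.08467150817900534
knob 683 [0.51588417 0.02128218 0.09704219] [0.53975019 0.04525508 0.1039443 ] ((0.5277501344680786, 0.03255447745323181), 0.012764579616487026) 0.10197283209127406
[0.47557951 0.20081023 0.16231418]
```

View pics/w3.png

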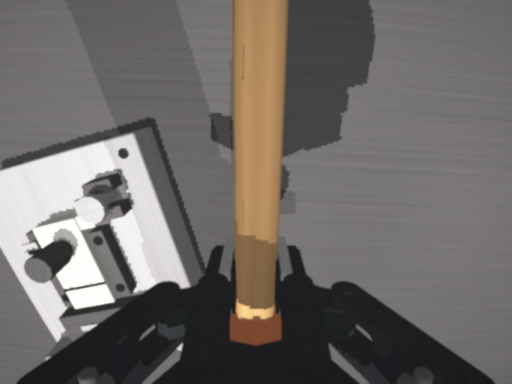

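Wrist view w3: the pin head is at about (92,208) and the knob top at about (40,265). The mallet is held level. In this frame the pin is at (0.482, 0.073, 0.085). I'm moving the head over it.

drive_effector(offsets=[0.0137,-0.042,0,0,0.0137,-0.043,0,0,0.0137,-0.043,0,0,0,0,0,0,0,0,0.03,0,0,0,0,0,0,0,0,0,0,0,0,0])

```text
t: 8.38
tool_pos: [0.4417, 0.0706, 0.1337]
eef_rot: [-0.024, 1.0, -0.0, 0.001]
contact_force: [0.1, 1.0, -8.6]
gripper_width: 0.0187
grip_force: 110.7
```

drive_effector(offsets=[0,0,0.01,0,0,0,0.01,0,0,0,0.004,0,0,0,0,0,0,0,0,0])

```text
t: 9.0
tool_pos: [0.4414, 0.0702, 0.1089]
eef_rot: [-0.023, 1.0, 0.0, 0.001]
contact_force: [0.8, 1.4, -4.0]
gripper_width: 0.0186
grip_force: 111.9
```

drive_effector(offsets=[0,0,0.003,0,0,0,0,0,0,0,0,0])

```text
t: 9.38
tool_pos: [0.4414, 0.0701, 0.1061]
eef_rot: [-0.023, 1.0, 0.0, 0.001]
contact_force: [0.3, 0.7, 1.8]
gripper_width: 0.0183
grip_force: 112.6
```

drive_effector(offsets=[0,0,0.002,0,0,0,0,0,0,0,0,0])

```text
t: 9.75
tool_pos: [0.4413, 0.0701, 0.1054]
eef_rot: [-0.023, 1.0, -0.0, 0.001]
contact_force: [-4.7, 0.3, 16.5]
gripper_width: 0.0187
grip_force: 114.9
```

drive_effector(offsets=[0,0,0.002,0,0,0,0,0,0,0,0,0])

```text
t: 10.12
tool_pos: [0.4413, 0.0701, 0.1049]
eef_rot: [-0.023, 1.0, -0.0, 0.002]
contact_force: [-11.3, -0.4, 30.4]
gripper_width: 0.0185
grip_force: 117.1
```

drive_effector(offsets=[0,0,-0.03,0,0,0,-0.03,0,-0.0068,0.041,0,0,-0.0068,0.042,0,0,-0.0068,0.042,0,0,0,0,0,0,0,0,0,0,0,0,0,0])

```text
t: 11.12
tool_pos: [0.4541, 0.1947, 0.1607]
eef_rot: [-0.022, 1.0, -0.001, -0.001]
contact_force: [1.1, -0.6, -8.5]
gripper_width: 0.018
grip_force: 111.2
```

Run:
```python
from h import *
im,d,c,M=grab("wrist")
P=cloud(d,c,M);Q=P.reshape(-1,3)
m=(Q[:,2]>.069)&(Q[:,2]<.092)&(np.hypot(Q[:,0]-.482,Q[:,1]-.073)<.011);print(len(Q[m]),np.percentile(Q[m][:,2],[10,50,90]))
m=(Q[:,2]>.097)&(np.hypot(Q[:,0]-.528,Q[:,1]-.032)<.02);print("knob",len(Q[m]),np.median(Q[m][:,2]))
C=im.reshape(-1,3).astype(int);s=manip.get_state();t=s["tool_pos"]
B=Q[(C[:,2]>C[:,0]+40)&(Q[:,2]>.12)&(Q[:,0]<t[0]-.03)&(abs(Q[:,1]-t[1])<.04)];print("handle slope",np.polyfit(B[:,0],B[:,2],1),t)
```

```text
476 [0.07134787 0.07212336 0.07294257]
knob 637 0.10199392204473015
handle slope [-0.01053841  0.177633  ] [0.45448476 0.19478693 0.16099708]
```

drive_effector(offsets=[-0.0105,0.0615,0,0,-0.0105,0.0615,0,0,0,0,0.05,0,0,0,0.05,0,0,0,0.02,0,0,0,0.003,0,0,0,0,0,0,0,0,0])

```text
t: 12.18
tool_pos: [0.4722, 0.3203, 0.0404]
eef_rot: [-0.023, 1.0, 0.001, 0.002]
contact_force: [-1.2, 0.4, -7.3]
gripper_width: 0.0184
grip_force: 110.8
```

drive_effector(offsets=[0,0,0.003,0,0,0,0,0,0,0,0,0])

```text
t: 12.55
tool_pos: [0.4705, 0.3198, 0.0358]
eef_rot: [-0.023, 1.0, -0.0, 0.0]
contact_force: [-0.4, 0.6, -7.9]
gripper_width: 0.0185
grip_force: 110.9
```

drive_effector(offsets=[0,0,0.002,0,0,0,0,0,0,0,0,0])

```text
t: 12.92
tool_pos: [0.4705, 0.3197, 0.0336]
eef_rot: [-0.023, 1.0, -0.0, -0.0]
contact_force: [-0.2, -0.1, -8.3]
gripper_width: 0.0184
grip_force: 110.9
```

drive_effector(offsets=[0,0,0.0012,0,0,0,0,0,0,0,0,0])

```text
t: 13.3
tool_pos: [0.4705, 0.3198, 0.0333]
eef_rot: [-0.023, 1.0, 0.0, 0.0]
contact_force: [-5.3, -2.4, 4.4]
gripper_width: 0.0184
grip_force: 112.8
```

drive_effector(offsets=[0,0,0,0,0,0,0,0,0,0,0,0,0,0,0,0,0,0,-0.01,0,0,0,-0.04,0,0,0,-0.06,0,0,0,-0.06,0,0,0,-0.02,0], finger_gap=0.085, force=60)

```text
t: 14.42
tool_pos: [0.4726, 0.3209, 0.2281]
eef_rot: [-0.023, 1.0, 0.002, 0.004]
contact_force: [0.1, 0.6, -0.6]
gripper_width: 0.0848
grip_force: 0.0
```

drive_effector(offsets=[-0.0088,-0.0578,0,0,-0.0088,-0.0578,0,0,-0.0088,-0.0578,0,0,-0.0088,-0.0578,0,0,-0.0088,-0.0578,0,0,0,0,0,0.188,0,0,0,0.188,0,0,0,0.188,0,0,0,0.188,0,0,0,0.188,0,0,0,0.188,0,0,0,0.188])

```text
t: 15.92
tool_pos: [0.5279, 0.0331, 0.2233]
eef_rot: [0.594, 0.804, 0.0, 0.0]
contact_force: [0.6, -0.4, 0.0]
gripper_width: 0.0849
grip_force: 0.0
```

drive_effector(offsets=[0,0,0,0.017,0,0,0,0,0,0,0,0])

```text
t: 16.3
tool_pos: [0.5279, 0.0331, 0.2227]
eef_rot: [0.598, 0.802, 0.0, 0.0]
contact_force: [0.1, 0.1, -0.0]
gripper_width: 0.0851
grip_force: 0.0
```

Create m.py:
```python
from h import *
import sys
s=manip.get_state();im,d,c,M=grab("wrist");cv2.imwrite(f"pics/{sys.argv[1]}.png",im);np.savez(sys.argv[1],im=im,d=d,M=M)
P=cloud(d,c,M);Q=P.reshape(-1,3);t=s["tool_pos"];k=np.array(eval(sys.argv[2]))
m=(Q[:,2]>.097)&(Q[:,2]<.108)&(np.hypot(*(Q[:,:2]-k).T)<.022);A=Q[m];print(t,"knob",len(A),cv2.minEnclosingCircle(A[:,:2].astype(np.float32)) if len(A) else 0,np.median(A[:,2]))
m=(Q[:,2]>.041)&(Q[:,2]<.05)&(np.hypot(*(Q[:,:2]-k).T)<.2);print("mould",len(Q[m]),cv2.minAreaRect(Q[m][:,:2].astype(np.float32)))
```

```bash
python3 m.py w4 '(.528,.0326)'
```

Run:
```python
from h import *
im,d,c,M=grab("top");P=cloud(d,c,M);Q=P[215:330,100:160].reshape(-1,3);H=Q[Q[:,2]>.02];print("mallet zmax",H.max(0),H.min(0))
```

```text
[0.52787389 0.03310062 0.22267869] knob 533 ((0.5286353826522827, 0.033010318875312805), 0.012051963247358799) 0.10202917682047266
mould 18734 ((0.5564985871315002, 0.040782131254673004), (0.21973776817321777, 0.1799314022064209), 16.294015884399414)
mallet zmax [0.54186312 0.3415851  0.96133587] [ 0.46581997 -0.01630094  0.03977791]
```

View pics/w4.png

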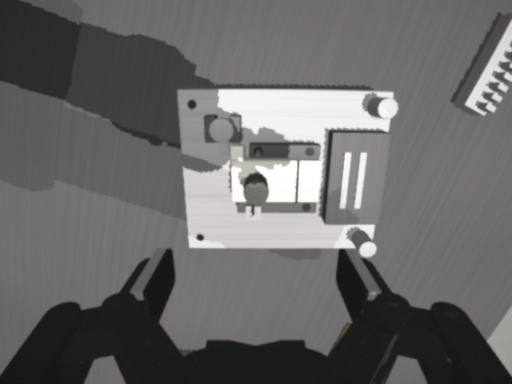

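Wrist view w4: the mould is square to the tool, with the knob at (256,190), the scribed line at (298,182) and the clip at (253,212). I'm enlarging the clip.

Run:
```python
import numpy as np,cv2
im=np.load("w4.npz")["im"];cv2.imwrite("pics/c4.png",cv2.resize(im[150:225,220:320],None,fx=8,fy=8,interpolation=cv2.INTER_CUBIC))
```

```text
(no output)
```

View pics/c4.png

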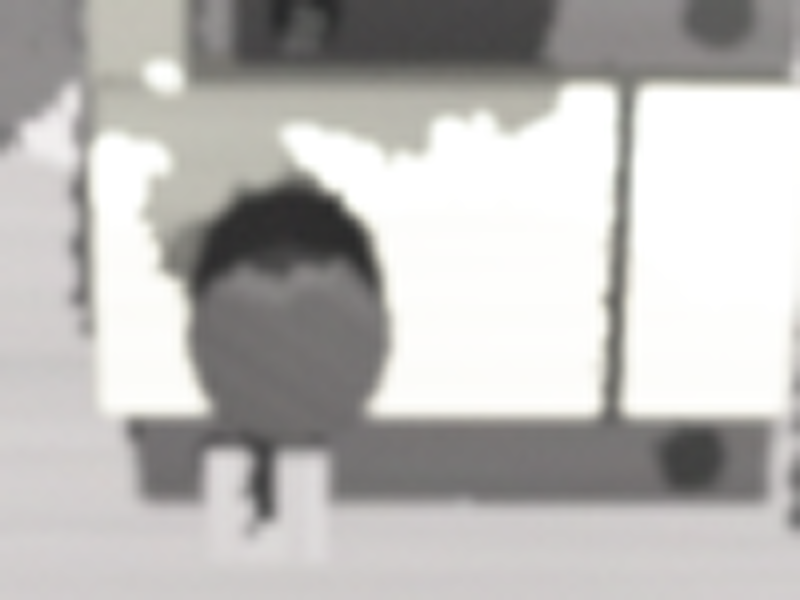

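Create g.py:
```python
from h import *
a=.2844;ex=np.array([np.cos(a),np.sin(a)]);O=np.array([.5565,.0408])
```

Run:
```python
from g import *
z=np.load("w4.npz");c=manip.camera_info("wrist");P=cloud(z["d"],c,z["M"])
mx=lambda uv,h:[round(float((onplane(c,z["M"],[uv],h)[0,:2]-O)@k),4) for k in(ex,np.array([-ex[1],ex[0]]))]
print("line",[mx(uv,.067) for uv in((298.3,165),(297.6,181),(296.7,200))])
print("blade",[mx((252.7,v),h) for v in(206,211,215) for h in (.061,.067,.075)])
print("z",P[203:220,248:262:2,2].round(3))
print("knob",mx((220+288/8,150+345/8),.103))
```

```text
line [[0.0129, 0.0172], [0.0131, 0.0006], [0.0132, -0.0199]]
blade [[-0.0323, -0.0292], [-0.0323, -0.0269], [-0.0322, -0.0237], [-0.0323, -0.035], [-0.0323, -0.0325], [-0.0322, -0.0291], [-0.0323, -0.0396], [-0.0323, -0.037], [-0.0322, -0.0336]]
z [[0.06  0.102 0.101 0.101 0.102 0.102 0.102]
 [0.06  0.06  0.067 0.103 0.103 0.102 0.06 ]
 [0.061 0.061 0.067 0.068 0.061 0.062 0.061]
 [0.062 0.064 0.069 0.068 0.064 0.064 0.063]
 [0.063 0.063 0.068 0.068 0.064 0.064 0.063]
 [0.063 0.062 0.068 0.068 0.064 0.064 0.063]
 [0.063 0.063 0.068 0.068 0.063 0.064 0.063]
 [0.062 0.063 0.068 0.069 0.062 0.062 0.063]
 [0.064 0.063 0.067 0.067 0.063 0.063 0.064]
 [0.063 0.063 0.068 0.068 0.062 0.062 0.063]
 [0.065 0.062 0.069 0.068 0.064 0.064 0.063]
 [0.064 0.063 0.068 0.068 0.064 0.062 0.064]
 [0.063 0.063 0.066 0.066 0.063 0.063 0.063]
 [0.063 0.063 0.066 0.067 0.064 0.063 0.063]
 [0.064 0.062 0.066 0.067 0.062 0.063 0.063]
 [0.063 0.064 0.066 0.067 0.063 0.064 0.063]
 [0.063 0.063 0.062 0.063 0.063 0.062 0.063]]
knob [-0.0291, -0.0001]
```

drive_effector(offsets=[0,0.0007,0.05,0.006,0,0,0.05,0,0,0,0.02,0,0,0,0.0145,0,0,0,0,0,0,0,0,0])

```text
t: 17.15
tool_pos: [0.5296, 0.0332, 0.0891]
eef_rot: [0.601, 0.799, 0.001, 0.001]
contact_force: [0.6, -0.6, -0.7]
gripper_width: 0.0849
grip_force: 0.0
```

drive_effector(offsets=[0,0,0,0,0,0,0,0,0,0,0,0,0,0,0,0,0,0,0,0,0,0,0,0,0,0,0,0], finger_gap=0.015, force=90)

```text
t: 18.02
tool_pos: [0.5284, 0.0332, 0.0885]
eef_rot: [0.601, 0.799, -0.0, 0.0]
contact_force: [-1.7, 0.2, 5.4]
gripper_width: 0.0218
grip_force: 88.0
```

drive_effector(offsets=[0,-0.01,0,0,0,-0.015,0,0,0,-0.015,0,0,0,0,0,0,0,0,0,0,0,0,0,0,0,0,0,0])

```text
t: 18.9
tool_pos: [0.4927, 0.0227, 0.0886]
eef_rot: [0.601, 0.799, 0.002, 0.002]
contact_force: [7.2, 3.2, -3.7]
gripper_width: 0.0217
grip_force: 89.1
```

Run:
```python
from g import *
im,d,c,M=grab("wrist");np.savez("w5",im=im,d=d,M=M);print((M[:2,3]-O)@ex)
cv2.imwrite("pics/c5.png",cv2.resize(im[90:290,150:400],None,fx=3,fy=3,interpolation=cv2.INTER_CUBIC))
```

```text
-0.06718047985127643
```

View pics/c5.png

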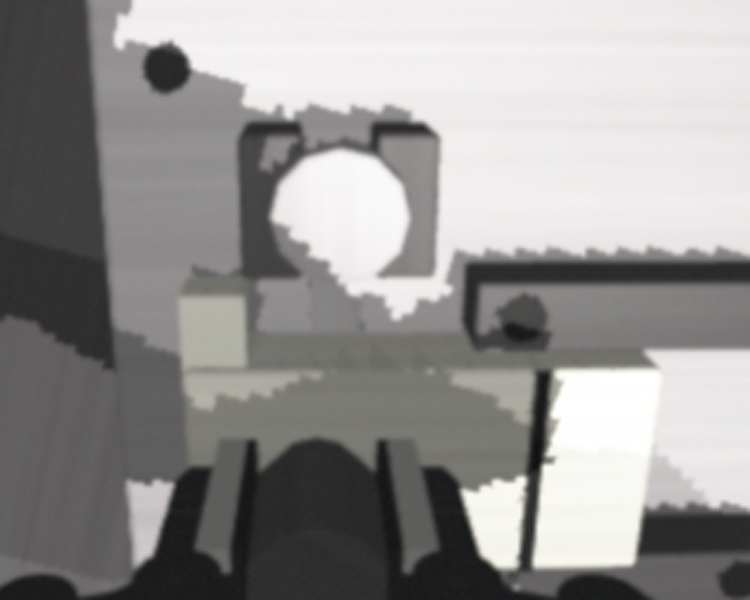

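View c5: the slide is out, with the line at crop (542,370) to (528,565). The clip is just at the gripper's edge near (515,580). The pin is down. I'm measuring the remainder and zooming there.

Run:
```python
from g import *
z=np.load("w5.npz");c=manip.camera_info("wrist");M=z["M"];im=z["im"]
g=cv2.cvtColor(im,cv2.COLOR_BGR2GRAY).astype(float);ey=np.array([-ex[1],ex[0]])
for v in range(216,278,6):
    row=g[v,318:342];w=np.clip(np.median(row)-25-row,0,None);j=np.argmin(row);sl=slice(max(j-3,0),j+4);u=318+(np.arange(24)[sl]*w[sl]).sum()/w[sl].sum()
    p=onplane(c,M,[(u,v)],.067)[0,:2]-O;print(v,round(u,2),(p@ex).round(4),(p@ey).round(4))
p=np.zeros((2,));print("tcp",(manip.get_state()["tool_pos"][:2]-O)@ex)
a=im[262:302,290:360];b,_=manip.get_image("top");b2=b[205:275,215:290];s,_=manip.get_image("scene");s2=s[150:200,205:265]
out=np.hstack([cv2.resize(a,(400,400),interpolation=2),cv2.resize(s2,(400,400),interpolation=2)]);cv2.imwrite("pics/c6.png",out)
cv2.imwrite("pics/top5.png",b)
```

```text
216 330.61 -0.0247 0.0203
222 329.98 -0.0247 0.0166
228 329.46 -0.0247 0.0129
234 328.84 -0.0247 0.0092
240 328.28 -0.0247 0.0053
246 327.23 -0.025 0.0015
252 326.95 -0.0248 -0.0025
258 326.59 -0.0247 -0.0065
264 325.84 -0.0248 -0.0106
270 325.45 -0.0247 -0.0148
276 324.61 -0.0248 -0.019
tcp -0.06628352276322085
```

View pics/c6.png

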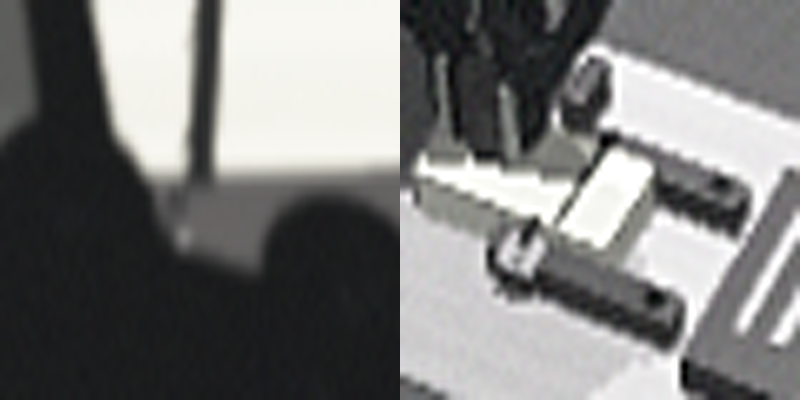

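drive_effector(offsets=[0,-0.004,0,0,0,-0.0035,0,0,0,0,0,0,0,0,0,0,0,0,0,0,0,0,0,0])

```text
t: 19.8
tool_pos: [0.4858, 0.0207, 0.0886]
eef_rot: [0.601, 0.799, 0.002, 0.002]
contact_force: [7.7, 3.8, -4.0]
gripper_width: 0.0218
grip_force: 89.0
```

Run:
```python
from g import *
c=manip.camera_info("wrist");ey=np.array([-ex[1],ex[0]])
im,d,_,M=grab("wrist");g=cv2.cvtColor(im,cv2.COLOR_BGR2GRAY).astype(float)
def cen(g,v,a,b):
    row=g[v,a:b];j=np.argmin(row[2:-2])+2;sl=slice(max(j-3,0),j+4);w=np.clip(row[sl].max()*.8-row[sl],0,None);return a+(np.arange(b-a)[sl]*w).sum()/w.sum()
for v in (222,240,264,272):
    u=cen(g,v,318,342);p=onplane(c,M,[(u,v)],.067)[0,:2]-O;print("line",v,round(u,2),(p@ex).round(4),(p@ey).round(4))
z=np.load("w4.npz");g4=cv2.cvtColor(z["im"],cv2.COLOR_BGR2GRAY).astype(float)
for v in (206,207,208,209,210,211,213):
    u=cen(g4,v,247,259);p=onplane(c,z["M"],[(u,v)],.068)[0,:2]-O;print("blade",v,round(u,2),(p@ex).round(4),g4[v,247:259])
for v in (190,196,200):
    u=cen(g4,v,290,304);p=onplane(c,z["M"],[(u,v)],.067)[0,:2]-O;print("line home",v,round(u,2),(p@ex).round(4))
t=manip.get_state()["tool_pos"];print("tcp",t,(t[:2]-O)@ex)
s,_=manip.get_image("scene");cv2.imwrite("pics/c7.png",cv2.resize(s[160:195,208:252],None,fx=16,fy=16,interpolation=2))
```

```text
line 222 329.98 -0.0319 0.0166
line 240 328.24 -0.0319 0.0054
line 264 326.03 -0.0318 -0.0106
line 272 325.17 -0.0319 -0.0162
blade 206 252.46 -0.0325 [177. 178. 174. 155. 112.  75.  76. 116. 150. 158. 158. 160.]
blade 207 252.54 -0.0324 [212. 212. 208. 190. 145.  87.  85. 141. 187. 196. 197. 200.]
blade 208 252.42 -0.0326 [219. 218. 214. 193. 140.  85.  88. 151. 201. 211. 212. 215.]
blade 209 252.28 -0.0327 [218. 218. 212. 183. 122.  73.  88. 153. 203. 214. 214. 218.]
blade 210 252.2 -0.0328 [218. 217. 207. 174. 112.  69.  88. 153. 203. 213. 214. 217.]
blade 211 252.22 -0.0328 [217. 215. 200. 163. 116.  74.  89. 152. 203. 213. 213. 218.]
blade 213 252.69 -0.0323 [217. 217. 213. 205. 170. 102.  91. 152. 201. 212. 214. 218.]
line home 190 296.55 0.0125
line home 196 296.33 0.0126
line home 200 295.97 0.0125
tcp [0.48583059 0.02071008 0.08858072] -0.07346749380209126
```

View pics/c7.png

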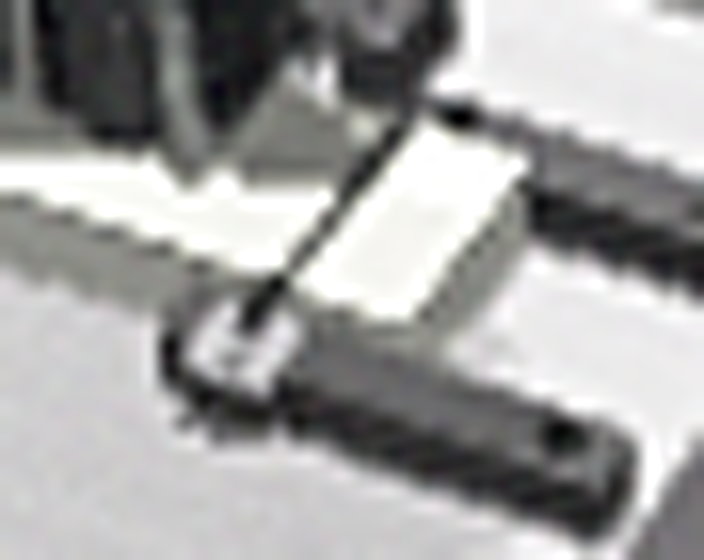

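The line runs straight into the blade (crop (270,285) to (240,330)). Both measures put it 0.7 mm short, so I'm trimming by that and handing in.

drive_effector(offsets=[0,-0.0007,0,0,0,0,0,0,0,0,0,0,0,0,0,0,0,0,0,0])

```text
t: 20.52
tool_pos: [0.4853, 0.0206, 0.0886]
eef_rot: [0.601, 0.799, 0.003, 0.002]
contact_force: [8.3, 3.1, -5.1]
gripper_width: 0.0214
grip_force: 89.0
```

```bash
python3 -c "
from g import *
t=manip.get_state()['tool_pos'];print((t[:2]-O)@ex+.0291)
print(manip.finish_job())"
```

```text
-0.04491034293835526
the job is handed in; nothing more can be done
None
```

The job is handed in at 20.5 s: the lock pin is fully down, the mallet is back on the bench near where it started, and the slide was drawn 44.9 mm against a measured 45.1 mm to the blade and is still held there; no verdict was printed.

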